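Free the top sample cup from a jammed nest and stand it on the balance

ROBOT

A 6-joint arm with a two-finger parallel gripper is mounted at the origin on a cart in front of the work surface, level with it; the furniture and walls round the work are solid. World frame = base frame: x ahead of the robot, y to its left, z up, the work surface at z = 0. Lengths are in m, angles in rad, forces in N, time in s.
With the tool pointing down it reaches from about 0.375 to 0.925 m from the base axis. Payload 5.7 kg.
Tool frame: the origin (TCP) lies on the front face of the gripper's body, between the roots of the fingers; the fingertips stand 80 mm ahead of it and the grasp point (between the pads) lies manip.pinch_z ahead of it (manip.pinch_z is the distance from the TCP to the grasp point, in m); z points along the fingers, y is the line along which they close (so a half turn about z gives the same grasp; the last joint's range is limited). The gripper opens to 88 mm and grips with 3 to 60 N. Pads are 20 mm wide; open, the fingers measure 115 mm over their backs; the gripper's body (75 mm by 178 mm) begins 61 mm behind the grasp point.
Start: joints at [-1.388, 0.359, 1.51, -0, 1.272, -0.115], TCP at [0.176, -0.574, 0.303] pointing down, gripper open.
Joint ranges: [-2.97, 2.97], [-1.01, 2.36], [0.21, 2.38], [-0.96, 4.11], [0.2, 2.71], [-2.98, 2.98]. Speed limits (rad/s): [2.39, 2.39, 3.14, 3.14, 3.14, 3.14].

INTERFACE

Orientations are given as a unit quaternion [x, y, z, w].
In Python, from plant import manip gives the robot as it stands.
- The arm moves only by the tool move_arm, never from a script. Its arguments are lists of equal length, an entry for each row: "offset": the shift along the tool's x, y, z in mm, a list of three; "dr": the turn, a rotation vector about the tool's x, y, z in degrees, a list of three; "fingers": the opening, from -1 (shut) to 1 (fully open). In form: {"offset": [[dx, dy, dz], ...], "dr": [[rx, ry, rz], ...], "fingers": [fingers, ...]}. A call has 1 to 8 rows; each row shifts and turns the commanded pose from where the row before left it, along the tool's axes as they then stand; what a row does not reach is not made up. A row lasts 1/12 s, in which the tool goes at most 41.7 mm and 7.16 degrees, less where a joint would pass 70% of its speed; a pose out of reach is approached as far as the arm can. A call is refused whole if a number of a shift passes 41.7 or a number of a turn 7.16, either way. A call with a gripper value outside its range is refused whole. The fingers move at their own pace and stop on an object; the grip force is fixed at half the most. Time passes only in rows, so rows that do not move let the fingers close. It gives the time, the measured TCP pose, the force, the opening and the grip force at its end, in the units of the state.
- manip.observe(): the state, without advancing time (a new reading comes with each control period).
- manip.get_image(name): name is "scene" or "top" or "wrist"; returns a dict with "image" (384x512x3 uint8, blue, green, red), "depth" (384x512 float32, m along the optical axis (not along the pixel's ray), 0 where there is no reading), "camera_matrix" (3x3 intrinsics, pixels), "R" (3x3) and "t" (3): a world point X has camera coordinates R X + t. Camera axes: x right, y down, z forward; pixel columns grow to the right and rows downward; lengths in m; the calibration is good to about 2 mm. The wrist camera is an equidistant fisheye: a pixel r from the principal point sees the ray r / f radians off the axis. A picture is of the moment at which its call begins.
- manip.job_done(): hands the job in; it is judged then, once.
The state is a dict: "clock": time; "qpos": joint angles; "joint_vel": joint speeds; "effort": joint torques, N m; "tcp_pos": TCP position; "orientation": TCP orientation; "ft_force": force on the tool from outside, world axes, zero at the start; "moment": the same for the moment, N m; "gripper_width": finger opening in m; "gripper_force": force on a finger pad.
Only numpy, scipy, OpenCV 4.12 (cv2) and the standard library are available. Lean on these libraries where they do the work, as an engineer would, in place of code of your own. Each camera call takes 0.05 s, during which the arm holds its last target. There are 200 camera calls.

TASK

Take the orange top cup off the leaning stack of nested cups: it is caught in the cup below, so pull it gently along the stack's axis while twisting until it comes free, without dragging the white cups out of their stand. Then set it down, not dropped, upright in the middle of the balance pan and let go; leave the brown vial, the blue-capped bottle and the manifold block where they are.

Things in the scene. Friction and masses are not known exactly. Their poses are not given: they have to be found in the camera images.
- cup_centre (a point): Centre, half-way up on the axis, of the loose orange cup: 85 mm tall, 35 to 70 g, z axis = its axis, towards the open mouth. Below the centre (from -42.5 to -2.5 mm) a skirt of 31 mm diameter, 43 mm at its top, sunk in the white cup at the start. Free, the cup must rise 40 mm along the axis to clear the stack.
- cup_band (a point): Centre of the orange cup's band, 20 mm above cup_centre on the axis: the place to grasp, across its diameter. Band 50 mm diameter (51.6 at the rim), 45 mm tall (from 22.5 mm below to 22.5 mm above this point), wall 2.5 mm, hollow; all of it stands clear above the white rim at the start.
- cup_lugs (a point): Level of three small lugs on the skirt, 25.5 mm below cup_centre, out of sight, caught under hidden ledges inside the white cup whose angle differs each time. Pulled straight, the cup rises 2 mm and stops. Twisted about its axis, either way, it comes free after 10 to 80 degrees; it passes in a window about 30 degrees wide, one every 120 degrees, and beyond the window it is caught again.
- stack_rim (a point): Centre of the rim of the upper white cup; the orange cup's step sits on it. z axis = the stack's axis, leaning 30 degrees from vertical, in line with the orange cup at the start. The white cups (50 mm) cannot turn; a spring holds them in the blue stand: pulled along the axis they lift from about 8 N on, 2 mm per further N, and spring back when let go. Over 12 mm (14 N) counts as dragged out.
- pan_centre (a point): Centre of the upper face of the round steel pan, 100 mm diameter, of the white bench balance (170 x 130 mm, fixed). The pan's face is 50 mm above the table and level; a thin circle of 43 mm diameter marks its middle.
- vial_centre (a point): Centre of a brown glass vial with a black cap, 27 mm diameter, 60 mm tall, standing beside the balance; leave it alone.
- wash_centre (a point): Centre of a small white bottle with a blue cap, 38 mm diameter, 70 mm tall, standing behind the balance; leave it alone.
- block_centre (a point): Centre of the body of a cream manifold block, 20 x 60 x 28 mm, with three dark blue fittings on top (44 mm high in all), standing near the table's front edge; leave it alone.

How it is judged:
By the outcome, as a careful person would: the job done as asked, in the order asked, and still so for the second after the job is handed in, with the robot touching nothing.
It also fails if it takes over 48 s, if anything falls off the work surface, if the arm or the gripper's body presses on something with over 40 N, if the wrist force passes 120 N, or if a joint passes its speed limit or range.

## Working session

There is one attempt and no reset: what is moved stays moved. The work goes in short steps, Python scripts to look and compute and a tool call to move; the robot and the scene stay as the last step left them, time stands still between calls to the robot, and variables do not carry over. Pictures are saved under pics/ and viewed, at most 10 in all, crops included, and the job is handed in when it is done.

Besides the shell and the picture viewer there is one more tool, called after ">>>" by a JSON object that holds its "api" and its "payload". move_arm: Moves the arm, as the interface text tells. Its arguments: {"type":"object","properties":{"offset":{"type":"array","items":{"type":"array","items":{"type":"number"}}},"dr":{"type":"array","items":{"type":"array","items":{"type":"number"}}},"fingers":{"type":"array","items":{"type":"number"}}},"required":["offset","dr","fingers"]}

```bash
ls; mkdir -p pics; cat > h.py <<'E'
import numpy as np,cv2
from plant import manip
from scipy.spatial.transform import Rotation as Ro
def pts(d):
    K=d["camera_matrix"];z=d["depth"];v,u=np.mgrid[:z.shape[0],:z.shape[1]]
    c=np.stack([(u-K[0,2])/K[0,0]*z,(v-K[1,2])/K[1,1]*z,z],-1)
    return (c-d["t"])@d["R"]   # R^T (c-t)
E
python3 - <<'E'
from h import *
ims=[]
for n in("scene","top"):
    d=manip.get_image(n);np.savez(n,**d);ims.append(d["image"]);print(n,(-d["R"].T@d["t"]).round(3),d["R"].round(2).tolist())
cv2.imwrite("pics/a.png",cv2.resize(np.hstack(ims),(800,300)))
cv2.imwrite("pics/s.png",ims[0]);cv2.imwrite("pics/t.png",ims[1])
print(manip.pinch_z,manip.observe())
E
```

```text
pics
scene [-0.097  1.075  0.79 ] [[-0.8, -0.6, -0.01], [-0.34, 0.46, -0.82], [0.5, -0.65, -0.57]]
top [0.341 0.326 0.978] [[-0.01, -1.0, -0.03], [-0.99, 0.01, -0.11], [0.11, 0.03, -0.99]]
0.0613 {'clock': 0.1, 'qpos': array([-1.38810478e+00,  3.59405565e-01,  1.51129703e+00,  3.42851755e-05,
        1.27251338e+00, -1.15097027e-01]), 'joint_vel': array([ 0.0005398 , -0.00356954, -0.00239125,  0.00072534,  0.00017407,
       -0.00185376]), 'effort': array([-4.75686429e-04, -5.16358316e+01, -2.71407169e+01,  6.74758782e-02,
        2.76033743e-02, -4.24029315e-05]), 'tcp_pos': array([ 0.17595976, -0.57311396,  0.30192022]), 'orientation': array([ 9.88936133e-01,  1.48339699e-01, -1.10546190e-05, -8.11753659e-04]), 'ft_force': array([-0.43350503, -0.03684258,  0.54702276]), 'moment': array([-0.05471218, -0.03676804,  0.00453903]), 'gripper_force': 0.0, 'gripper_width': 0.08776715625436683}
```

View pics/s.png

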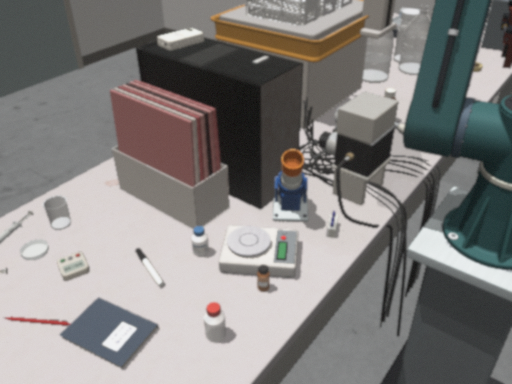

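View pics/t.png

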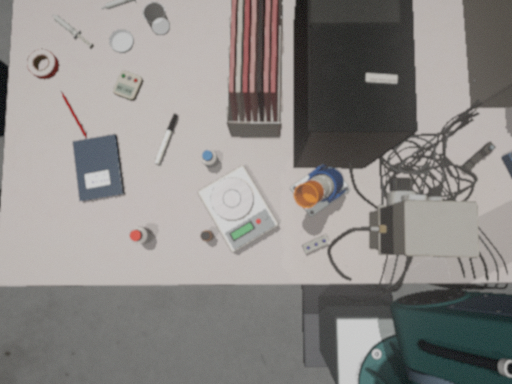

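The scene view shows the orange cup at (291,160), the pan at (248,240), the vial at (263,278) and the blue cap at (199,235). In the top view the cup's mouth is near (310,193), the pan at (233,198), the vial at (208,236), the bottle at (209,157) and the block at (315,244). The stack leans to the lower left there, towards the robot and +y.

```bash
cat > m.py <<'E'
from h import *
from scipy.optimize import least_squares
D={n:dict(np.load(n+".npz")) for n in("scene","top")}
P=[];W=[]
for n,d in D.items():
    X=pts(d);hsv=cv2.cvtColor(d["image"],cv2.COLOR_BGR2HSV);h,s,v=cv2.split(hsv)
    near=(np.hypot(X[...,0]-X0[0],X[...,1]-X0[1])<.13) if 0 else True
    u0,v0=(291,175) if n=="scene" else (316,190)
    vv,uu=np.mgrid[:384,:512];near=np.hypot(uu-u0,vv-v0)<40
    o=near&(h>3)&(h<20)&(s>140)&(v>90)&(d["depth"]>0)
    o=cv2.erode(o.astype(np.uint8),np.ones((2,2)))>0
    p=X[o];print(n,o.sum(),p.mean(0).round(4),p.min(0).round(3),p.max(0).round(3));P.append(p)
    K=d["camera_matrix"]
    def ray(u,v,z):
        r=d["R"].T@np.linalg.solve(K,[u,v,1]);c=-d["R"].T@d["t"];return c+r*(z-c[2])/r[2]
    for nm,uvz in dict(scene=dict(pan=(248,240,.05)),top=dict(pan=(233,198,.05),vial=(208,236,.06),wash=(209,157,.07),block=(315,244,.044)))[n].items(): print(nm,ray(*uvz).round(4))
    # pan by depth
    q=X[(np.abs(X[...,2]-.05)<.006)&(np.hypot(uu-(248 if n=="scene" else 233),vv-(240 if n=="scene" else 198))<22)]
    print("pan depth",len(q),q.mean(0).round(4))
A=np.vstack(P)
# axis fit: band outer/inner cylinder r=.0255/.023 with tilt 30deg
def ax(a): return np.array([np.sin(np.pi/6)*np.cos(a),np.sin(np.pi/6)*np.sin(a),np.cos(np.pi/6)])
def f(q,full=False):
    a=ax(q[0]);w=A-q[1:4];t=w@a;r=np.linalg.norm(w-np.outer(t,a),axis=1)
    e=np.minimum(abs(r-.0252),abs(r-.0227))
    return (t,r) if full else np.r_[e,(q[1:4]-A.mean(0))@a*10]
best=min((least_squares(f,np.r_[g,A.mean(0)],loss="soft_l1",f_scale=.002) for g in np.linspace(-3,3,8)),key=lambda r:r.cost)
t,r=f(best.x,True);a=ax(best.x[0]);print("az deg",np.degrees(best.x[0]),"axis",a.round(3),"pt",best.x[1:].round(4),best.cost)
print("t pct",np.percentile(t,[1,5,50,95,98,99.5]).round(4),"r",np.percentile(r,[5,50,95]).round(4))
# stacks: rim top from inner/outer rim points
print("mouth",(best.x[1:]+a*np.percentile(t,98)).round(4))
E
python3 m.py
python3 - <<'E'
import cv2,numpy as np
s=cv2.imread('pics/s.png')[130:230,230:350];t=cv2.imread('pics/t.png')[140:260,190:360]
cv2.imwrite('pics/c.png',np.hstack([cv2.resize(s,(396,330)),cv2.resize(t,(404,330))]))
E
```

```text
scene 354 [0.4318 0.2346 0.1691] [0.4   0.207 0.144] [0.459 0.269 0.198]
pan [0.4329 0.4081 0.05  ]
pan depth 1038 [0.432  0.4076 0.0493]
top 374 [0.4271 0.2331 0.1646] [0.402 0.212 0.14 ] [0.45  0.262 0.205]
pan [0.433 0.399 0.05 ]
vial [0.3453 0.456  0.06  ]
wash [0.5272 0.4527 0.07  ]
block [0.3246 0.2104 0.044 ]
pan depth 1384 [0.4333 0.4019 0.0495]
az deg -168.15967646465646 axis [-0.489 -0.103  0.866] pt [0.4336 0.2439 0.1703] 0.0032017279132757373
t pct [-0.023  -0.0204 -0.0029  0.0264  0.0321  0.0346] r [0.0129 0.0231 0.0318]
mouth [0.4179 0.2406 0.1981]
```

View pics/c.png

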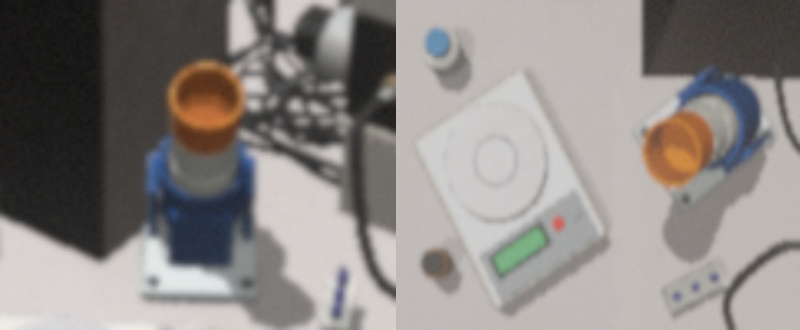

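```bash
cat > m2.py <<'E'
from h import *
from scipy.optimize import least_squares
import sys
names=sys.argv[1:] or ["scene","top"]
A=[];C=[];N=[];Pix=[]
for n in names:
    d=dict(np.load(n+".npz"));X=pts(d);h,s,v=cv2.split(cv2.cvtColor(d["image"],cv2.COLOR_BGR2HSV))
    vv,uu=np.mgrid[:384,:512];u0,v0=(291,175) if n=="scene" else (316,190)
    o=(np.hypot(uu-u0,vv-v0)<40)&(h>3)&(h<20)&(s>130)&(v>80)&(d["depth"]>0)
    k,l,st,ce=cv2.connectedComponentsWithStats(o.astype(np.uint8));o=l==1+st[1:,4].argmax()
    print(n,"mask",st[1+st[1:,4].argmax()])
    p=X[o];A.append(p);C.append(np.tile(-d["R"].T@d["t"],(len(p),1)))
A=np.vstack(A);C=np.vstack(C)
def ax(a): return np.array([.5*np.cos(a),.5*np.sin(a),np.cos(np.pi/6)])
def dec(q):
    a=ax(q[0]);w=A-q[1:4];t=w@a;rv=w-np.outer(t,a);r=np.linalg.norm(rv,axis=1);return t,r,(rv*(C-A)).sum(1)>0
def f(q):
    t,r,o=dec(q);return np.r_[np.where(o,r-.0252,r-.0227),(q[1:4]-A.mean(0))@ax(q[0])*10]
for g in (90,120,150,180):
    b=least_squares(f,np.r_[np.radians(g),A.mean(0)],loss="soft_l1",f_scale=.002)
    t,r,o=dec(b.x);a=ax(b.x[0]);ok=abs(f(b.x)[:-1])<.003
    print(g,"az",np.degrees(b.x[0]).round(1),a.round(3),b.x[1:].round(4),"cost",b.cost.round(5),ok.mean().round(2),"t out",np.percentile(t[o&ok],[1,5,95,99]).round(4),"t in",np.percentile(t[~o&ok],[5,95,99]).round(4), "mid",(b.x[1:]+a*np.mean(np.percentile(t[ok],[1,99]))).round(4))
E
python3 m2.py; python3 m2.py scene;python3 m2.py top
```

```text
scene mask [281 149  22  27 465]
top mask [295 181  28  26 505]
90 az 126.2 [-0.296  0.403  0.866] [0.4313 0.2355 0.1672] cost 0.00607 0.72 t out [-0.013  -0.0096  0.0265  0.0281] t in [-0.0173  0.0247  0.0274] mid [0.4299 0.2374 0.1713]
120 az 126.2 [-0.296  0.403  0.866] [0.4313 0.2355 0.1672] cost 0.00607 0.72 t out [-0.013  -0.0096  0.0265  0.0281] t in [-0.0173  0.0247  0.0274] mid [0.4299 0.2374 0.1713]
150 az 134.5 [-0.35   0.357  0.866] [0.432  0.2361 0.1673] cost 0.00608 0.72 t out [-0.0126 -0.0096  0.0269  0.0291] t in [-0.0171  0.0253  0.0277] mid [0.4302 0.2379 0.1717]
180 az 126.6 [-0.298  0.402  0.866] [0.4313 0.2355 0.1672] cost 0.00607 0.72 t out [-0.013  -0.0096  0.0266  0.0281] t in [-0.0172  0.0247  0.0274] mid [0.4299 0.2374 0.1713]
scene mask [281 149  22  27 465]
90 az 128.7 [-0.313  0.39   0.866] [0.4312 0.2368 0.1674] cost 0.00255 0.79 t out [-0.0144 -0.0121  0.0251  0.0277] t in [-0.0179  0.0241  0.0269] mid [0.4299 0.2383 0.1708]
120 az 128.7 [-0.313  0.39   0.866] [0.4312 0.2368 0.1674] cost 0.00255 0.79 t out [-0.0144 -0.0121  0.0251  0.0277] t in [-0.0179
[... 424 characters left out ...]
]
90 az 131.5 [-0.332  0.374  0.866] [0.4318 0.2346 0.1672] cost 0.00334 0.67 t out [-0.0092 -0.0063  0.0275  0.0289] t in [-0.0166  0.0259  0.0282] mid [0.43   0.2366 0.1719]
120 az 123.3 [-0.274  0.418  0.866] [0.431  0.2339 0.1671] cost 0.00329 0.68 t out [-0.0094 -0.0068  0.0271  0.0282] t in [-0.0167  0.0248  0.0272] mid [0.4296 0.236  0.1715]
150 az 123.3 [-0.274  0.418  0.866] [0.431  0.2339 0.1671] cost 0.00329 0.68 t out [-0.0094 -0.0068  0.0271  0.0282] t in [-0.0167  0.0248  0.0272] mid [0.4296 0.236  0.1715]
180 az 121.4 [-0.26   0.427  0.866] [0.4308 0.2337 0.1671] cost 0.00329 0.67 t out [-0.0094 -0.0069  0.0271  0.0282] t in [-0.0165  0.0246  0.0265] mid [0.4295 0.236  0.1716]
```

```bash
python3 - <<'E'
from h import *
for n in("top","scene"):
    X=pts(dict(np.load(n+".npz"))).reshape(-1,3)
    g=lambda x,y:X[(X[:,0]>x)&(X[:,0]<x+.05)&(X[:,1]>y)&(X[:,1]<y+.05),2]
    print(n,"cols y=-.5.. ; rows x")
    for x in np.arange(.2,.75,.05):
        print(round(x,2),[int(1000*np.percentile(q,98)) if len(q:=g(x,y))>4 else -1 for y in np.arange(-.4,.55,.05)])
E
```

```text
top cols y=-.5.. ; rows x
0.2 [-1, -1, 2, 4, 5, 3, 3, 408, 471, 427, 304, 3, 3, 2, 3, 3, 2, 2, 2]
0.25 [-1, -1, 3, 20, 20, 9, 3, 371, 18, 5, 13, 32, 4, 3, 2, 3, 3, 2, 3]
0.3 [-1, -1, 3, 13, 26, -1, 255, 259, 259, 258, 3, 120, 39, 3, 978, 42, 42, 60, 3]
0.35 [-1, -1, 3, 4, 18, -1, 257, 259, 259, 258, 144, 128, 11, 35, 42, 51, 51, 59, 3]
0.4 [-1, -1, 4, 4, 45, 48, 48, 258, 258, 256, 82, 145, 200, 187, 40, 52, 52, 47, 2]
0.45 [-1, -1, 14, 3, 51, 55, 61, 64, 157, 150, 100, 135, 177, 13, 36, 51, 52, 39, 2]
0.5 [-1, -1, 39, 38, 27, 56, 59, 58, 58, 354, 354, 354, 353, 350, 3, 38, 63, 71, 3]
0.55 [-1, -1, 3, 29, 3, 62, 50, 46, 44, 354, 358, 357, 354, 351, 284, 240, 126, 3, 2]
0.6 [-1, -1, 4, 3, 71, 141, 4, -1, -1, 354, 354, 354, 354, 350, 292, 291, 130, 2, 12]
0.65 [-1, -1, 53, 129, 176, 3, 3, -1, -1, 354, 356, 355, 355, 350, 292, 292, 130, 2, 3]
0.7 [-1, -1, -1, -1, 183, 3, 3, -1, -1, 354, 356, 356, 356, 348, 292, 292, 130, 2, 2]
scene cols y=-.5.. ; rows x
0.2 [-763, -17, 1, 0, 0, 0, 1, 1, 518, 426, 305, 2, 2, 2, 2, 1, 2, 1, 2]
0.25 [-762, -764, 1, 16, 16, 10, 1, 84, 17, 12, 7, 30, 2, 2, 2, 2, 2, 2, 2]
0.3 [-330, -316, 0, 1, 23, 13, 1, 256, 257, 255, 1, 115, 37, 2, 34, 41, 40, 59, 2]
0.35 [27, 15, 1, 0, -456, -762, -762, 257, 258, 256, 142, 130, 11, 7, 42, 50, 51, 59, 2]
0.4 [20, 0, -764, -762, -762, -763, -763, 207, 254, 248, 79, 101, 197, 189, 39, 52, 52, 48, 2]
0.45 [107, -764, -762, -762, -764, -761, 30, 61, 155, 152, 91, 72, 167, 14, 1, 51, 51, 38, 2]
0.5 [-1, -1, -1, -1, -1, 0, 49, 51, 58, 351, 352, 352, 352, 347, 2, 38, 48, 70, 2]
0.55 [322, 322, 322, 321, 322, 75, 50, 44, -1, 352, 357, 357, 353, 345, 278, 260, 127, 2, 2]
0.6 [330, 331, 330, 331, 330, 321, -1, -1, -1, 352, 355, 353, 353, 347, 291, 290, 127, 2, 10]
0.65 [368, 363, 388, 396, 330, 321, -1, -1, -1, 352, 354, 354, 354, 349, 291, 290, 128, 2, 2]
0.7 [367, 381, 390, 401, 331, 321, -1, -1, -1, 353, 355, 355, 355, 349, 291, 290, 127, 2, 2]
```

```bash
cat >> h.py <<'E'
az=np.radians(127);AX=np.array([.5*np.cos(az),.5*np.sin(az),np.cos(np.pi/6)]);BAND=np.array([.4298,.2375,.1715])
def tool(a,xaz):  # tool z=-a, x horizontally towards xaz (deg)
    z=-a;h=np.array([np.cos(np.radians(xaz)),np.sin(np.radians(xaz)),0]);y=np.cross(z,h);y/=np.linalg.norm(y);return np.stack([np.cross(y,z),y,z],1)
def now(): s=manip.observe();return s,np.array(s["tcp_pos"]),Ro.from_quat(s["orientation"]).as_matrix()
def plan(wps,step=38,turn=6.9):
    s,p,R=now()
    for q,Rq,*st in wps:
        rv=(Ro.from_matrix(R.T@Rq)).as_rotvec(degrees=True);sm=st[0] if st else step
        n=max(1,int(np.ceil(max(1000*np.linalg.norm(q-p)/sm,np.linalg.norm(rv)/turn))))
        dR=Ro.from_rotvec(rv/n,degrees=True).as_matrix()
        for i in range(n):
            off=R.T@(q-p)/n*1000
            print(np.round(off,1).tolist(),np.round(rv/n,2).tolist());R=R@dR
        p=q;R=Rq;print("--")
    print("q",np.round(s["qpos"],2).tolist(),"clock",s["clock"])
E
python3 - <<'E'
from h import *
X=pts(dict(np.load("top.npz"))).reshape(-1,3);m=(X[:,2]>.33)&(X[:,0]>.45)&(X[:,0]<.6)&(X[:,1]>.08)
print("box front x",np.percentile(X[m,0],[.5,2,5]),"ymax",X[m,1].max())
T=BAND+AX*.066
for xa in range(100,260,10):
    R=tool(AX,xa);c=[T+R@[i*.0375,j*.089,-k*.12] for i in(-1,1) for j in(-1,1) for k in(0,1)];c=np.array(c)
    print(xa,"maxx",c[:,0].max().round(3),"at",c[c[:,0].argmax()].round(3),"minz",c[:,2].min().round(3))
R=tool(AX,180)
down=lambda x:tool(np.array([0,0,1.]),x)
plan([(np.array([.42,-.38,.46]),down(75)),(np.array([.46,-.02,.50]),down(130)),(np.array([.39,.29,.40]),R),(BAND+AX*.125,R)])
E
```

```text
box front x [0.50711041 0.50789703 0.50937732] ymax 0.255173963271084
100 maxx 0.496 at [0.496 0.245 0.267] minz 0.19
110 maxx 0.501 at [0.501 0.262 0.261] minz 0.196
120 maxx 0.502 at [0.502 0.279 0.253] minz 0.204
130 maxx 0.499 at [0.499 0.297 0.245] minz 0.207
140 maxx 0.493 at [0.493 0.312 0.235] minz 0.199
150 maxx 0.484 at [0.484 0.326 0.226] minz 0.192
160 maxx 0.473 at [0.473 0.336 0.217] minz 0.187
170 maxx 0.46 at [0.46  0.344 0.209] minz 0.183
180 maxx 0.446 at [0.446 0.188 0.276] minz 0.181
190 maxx 0.459 at [0.459 0.196 0.277] minz 0.18
200 maxx 0.471 at [0.471 0.206 0.276] minz 0.181
210 maxx 0.48 at [0.48  0.217 0.275] minz 0.182
220 maxx 0.489 at [0.489 0.229 0.272] minz 0.183
230 maxx 0.495 at [0.495 0.241 0.269] minz 0.181
240 maxx 0.499 at [0.499 0.255 0.264] minz 0.18
250 maxx 0.502 at [0.502 0.269 0.258] minz 0.181
[29.0, -11.3, -15.8] [-0.01, -0.01, -5.79]
[30.0, -8.3, -15.8] [-0.01, -0.01, -5.79]
[30.7, -5.3, -15.8] [-0.01, -0.01, -5.79]
[31.1, -2.1, -15.8] [-0.01, -0.01, -5.79]
[31.1, 1.0, -15.8] [-0.01, -0.01, -5.79]
[30.8, 4.1, -15.8] [-0.01, -0.01, -5.79]

[... 367 characters left out ...]
0.0, 0.0, -5.5]
[33.0, 14.9, -4.0] [0.0, 0.0, -5.5]
[31.4, 18.0, -4.0] [0.0, 0.0, -5.5]
[29.5, 21.0, -4.0] [0.0, 0.0, -5.5]
[27.4, 23.7, -4.0] [0.0, 0.0, -5.5]
--
[31.4, 16.2, 11.1] [1.73, -3.0, -5.84]
[30.1, 19.6, 9.0] [1.73, -3.0, -5.84]
[28.3, 22.8, 6.8] [1.73, -3.0, -5.84]
[26.1, 25.8, 4.6] [1.73, -3.0, -5.84]
[23.6, 28.4, 2.5] [1.73, -3.0, -5.84]
[20.6, 30.7, 0.5] [1.73, -3.0, -5.84]
[17.4, 32.7, -1.5] [1.73, -3.0, -5.84]
[13.8, 34.2, -3.3] [1.73, -3.0, -5.84]
[10.0, 35.3, -5.0] [1.73, -3.0, -5.84]
--
[7.8, 12.0, 26.5] [0.0, 0.0, 0.0]
[7.8, 12.0, 26.5] [0.0, 0.0, 0.0]
[7.8, 12.0, 26.5] [0.0, 0.0, 0.0]
[7.8, 12.0, 26.5] [0.0, 0.0, 0.0]
--
q [-1.39, 0.36, 1.51, 0.0, 1.27, -0.12] clock 0.1
```

```bash
python3 - <<'E'
from h import *
R=tool(AX,148)
down=lambda x:tool(np.array([0,0,1.]),x)
plan([(np.array([.42,-.38,.46]),down(65)),(np.array([.46,-.02,.50]),down(110)),(np.array([.39,.29,.40]),R),(BAND+AX*.125,R)])
E
```

```text
[29.0, -11.3, -15.8] [-0.01, -0.01, -4.79]
[29.8, -8.9, -15.8] [-0.01, -0.01, -4.79]
[30.5, -6.3, -15.8] [-0.01, -0.01, -4.79]
[30.9, -3.8, -15.8] [-0.01, -0.01, -4.79]
[31.1, -1.2, -15.8] [-0.01, -0.01, -4.79]
[31.1, 1.4, -15.8] [-0.01, -0.01, -4.79]
[30.9, 4.0, -15.8] [-0.01, -0.01, -4.79]
[30.4, 6.6, -15.8] [-0.01, -0.01, -4.79]
[29.8, 9.1, -15.8] [-0.01, -0.01, -4.79]
[28.9, 11.6, -15.8] [-0.01, -0.01, -4.79]
--
[34.3, -11.6, -4.0] [0.0, 0.0, -4.5]
[35.1, -8.9, -4.0] [0.0, 0.0, -4.5]
[35.7, -6.1, -4.0] [0.0, 0.0, -4.5]
[36.1, -3.3, -4.0] [0.0, 0.0, -4.5]
[36.2, -0.4, -4.0] [0.0, 0.0, -4.5]
[36.1, 2.4, -4.0] [0.0, 0.0, -4.5]
[35.8, 5.3, -4.0] [0.0, 0.0, -4.5]
[35.3, 8.0, -4.0] [0.0, 0.0, -4.5]
[34.6, 10.8, -4.0] [0.0, 0.0, -4.5]
[33.6, 13.5, -4.0] [0.0, 0.0, -4.5]
--
[35.0, 4.5, 11.1] [0.2, -3.4, -4.44]
[35.2, 7.2, 9.0] [0.2, -3.4, -4.44]
[35.0, 10.0, 6.9] [0.2, -3.4, -4.44]
[34.4, 12.7, 4.8] [0.2, -3.4, -4.44]
[33.6, 15.3, 2.7] [0.2, -3.4, -4.44]
[32.4, 17.9, 0.7] [0.2, -3.4, -4.44]
[30.9, 20.4, -1.2] [0.2, -3.4, -4.44]
[29.1, 22.7, -3.1] [0.2, -3.4, -4.44]
[27.0, 24.8, -4.8] [0.2, -3.4, -4.44]
--
[13.1, 5.8, 26.5] [0.0, 0.0, 0.0]
[13.1, 5.8, 26.5] [0.0, 0.0, 0.0]
[13.1, 5.8, 26.5] [0.0, 0.0, 0.0]
[13.1, 5.8, 26.5] [0.0, 0.0, 0.0]
--
q [-1.39, 0.36, 1.51, 0.0, 1.27, -0.12] clock 0.1
```

>>> {"api": "move_arm", "payload": {"offset": [[29,-11,-16],[30,-8,-16],[30,-6,-16],[31,-4,-16],[31,-1,-16],[31,1,-16],[31,4,-16],[31,7,-16]], "dr": [[0,0,-5],[0,0,-5],[0,0,-5],[0,0,-5],[0,0,-5],[0,0,-5],[0,0,-5],[0,0,-5]], "fingers": [1,1,1,1,1,1,1,1]}}

```text
clock: 0.77
tcp_pos: [0.3707, -0.416, 0.4311]
orientation: [0.878, 0.479, -0.0, -0.0]
ft_force: [0.3, -0.5, -0.3]
gripper_width: 0.0877
gripper_force: 0.0
```

>>> {"api": "move_arm", "payload": {"offset": [[34,7,-8],[34,0,-6],[35,-7,-5],[36,-6,-4],[36,-3,-4],[36,0,-4],[36,2,-4],[36,5,-4]], "dr": [[0,0,-5],[0,0,-5],[0,0,-5],[0,0,-4.5],[0,0,-4.5],[0,0,-4.5],[0,0,-4.5],[0,0,-4.5]], "fingers": [1,1,1,1,1,1,1,1]}}

```text
clock: 1.43
tcp_pos: [0.4432, -0.1468, 0.4695]
orientation: [0.677, 0.736, -0.0, -0.0]
ft_force: [0.9, 0.1, -0.8]
gripper_width: 0.0877
gripper_force: 0.0
```

```bash
python3 - <<'E'
from h import *
R=tool(AX,148)
print(now()[1])
plan([(np.array([.46,.02,.50]),tool(np.array([0,0,1.]),115)),(np.array([.39,.29,.40]),R),(BAND+AX*.125,R)])
E
```

```text
[ 0.44321606 -0.1468139   0.46952771]
[33.0, 6.1, -6.1] [-0.0, -0.01, -4.05]
[32.5, 8.4, -6.1] [-0.0, -0.01, -4.05]
[31.8, 10.7, -6.1] [-0.0, -0.01, -4.05]
[30.9, 12.9, -6.1] [-0.0, -0.01, -4.05]
[30.0, 15.1, -6.1] [-0.0, -0.01, -4.05]
--
[34.3, 6.3, 12.5] [0.4, -3.79, -4.38]
[34.4, 9.0, 10.2] [0.4, -3.79, -4.38]
[34.2, 11.7, 7.8] [0.4, -3.79, -4.38]
[33.7, 14.4, 5.5] [0.4, -3.79, -4.38]
[32.8, 17.0, 3.2] [0.4, -3.79, -4.38]
[31.5, 19.4, 0.9] [0.4, -3.79, -4.38]
[29.9, 21.8, -1.3] [0.4, -3.79, -4.38]
[28.0, 24.0, -3.3] [0.4, -3.79, -4.38]
--
[13.1, 5.8, 26.5] [0.0, 0.0, 0.0]
[13.1, 5.8, 26.5] [0.0, 0.0, 0.0]
[13.1, 5.8, 26.5] [0.0, 0.0, 0.0]
[13.1, 5.8, 26.5] [0.0, 0.0, 0.0]
--
q [-0.47, 0.04, 1.51, 0.0, 1.59, -0.55] clock 1.4333
```

>>> {"api": "move_arm", "payload": {"offset": [[30,6,-6],[30,8,-6],[30,10,-6],[30,12,-6],[34,6,8],[34,9,8],[34,12,7],[34,14,5]], "dr": [[0,0,-4],[0,0,-4],[0,0,-4],[0,0,-4],[0.4,-3.8,-4.4],[0.4,-3.8,-4.4],[0.4,-3.8,-4.4],[0.4,-3.8,-4.4]], "fingers": [1,1,1,1,1,1,1,1]}}

```text
clock: 2.1
tcp_pos: [0.4316, 0.1145, 0.4516]
orientation: [0.431, 0.892, -0.087, 0.102]
ft_force: [0.4, 0.4, 0.1]
gripper_width: 0.0876
gripper_force: 0.0
```

```bash
python3 - <<'E'
from h import *
R=tool(AX,148)
print(now()[1])
plan([(np.array([.39,.29,.40]),R),(BAND+AX*.125,R)])
E
```

```text
[0.43158069 0.11447595 0.45159162]
[34.1, 15.7, 0.5] [0.0, -3.09, -4.28]
[32.8, 18.2, -1.3] [0.0, -3.09, -4.28]
[31.2, 20.6, -3.0] [0.0, -3.09, -4.28]
[29.4, 22.9, -4.6] [0.0, -3.09, -4.28]
[27.3, 25.0, -6.2] [0.0, -3.09, -4.28]
--
[13.1, 5.8, 26.5] [0.0, 0.0, 0.0]
[13.1, 5.8, 26.5] [0.0, 0.0, 0.0]
[13.1, 5.8, 26.5] [0.0, 0.0, 0.0]
[13.1, 5.8, 26.5] [0.0, 0.0, 0.0]
--
q [0.28, 0.01, 1.61, -0.27, 1.48, -0.37] clock 2.1
```

>>> {"api": "move_arm", "payload": {"offset": [[33,16,0],[32,18,-1],[31,21,-3],[28,22,-4],[20,18,-5],[0,0,0],[0,0,0]], "dr": [[0,-3.1,-4.3],[0,-3.1,-4.3],[0,-3.1,-4.3],[0,-2.5,-3.5],[0,-1,-1],[0,0,0],[0,0,0]], "fingers": [1,1,1,1,1,1,1]}}

```text
clock: 2.68
tcp_pos: [0.3946, 0.2779, 0.4038]
orientation: [0.279, 0.931, -0.148, 0.184]
ft_force: [0.1, -1.3, 0.5]
gripper_width: 0.0877
gripper_force: 0.0
```

```bash
python3 - <<'E'
from h import *
R=tool(AX,148)
s,p,r=now();print(p,r.round(3).tolist(),R.round(3).tolist())
plan([(BAND+AX*.125,R)])
d=manip.get_image("wrist");cv2.imwrite("pics/w1.png",d["image"]);np.savez("w1",**d)
E
```

```text
[0.39461586 0.27786969 0.40384911] [[-0.777, 0.574, 0.26], [0.464, 0.8, -0.379], [-0.426, -0.174, -0.888]] [[-0.8, 0.519, 0.301], [0.388, 0.83, -0.399], [-0.457, -0.203, -0.866]]
[14.8, 6.9, 26.5] [-0.02, -0.72, -0.99]
[15.0, 7.2, 26.3] [-0.02, -0.72, -0.99]
[15.2, 7.4, 26.1] [-0.02, -0.72, -0.99]
[15.4, 7.7, 25.9] [-0.02, -0.72, -0.99]
--
q [0.75, 0.16, 1.62, -0.48, 1.46, -0.16] clock 2.6833
```

View pics/w1.png

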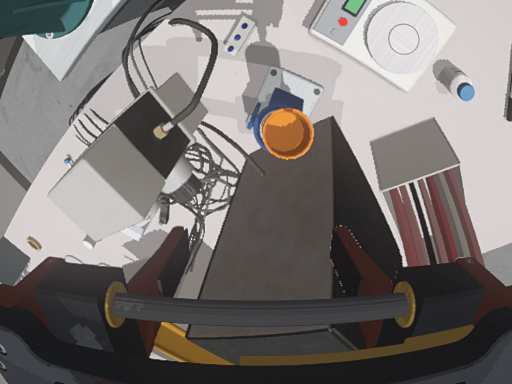

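The wrist view shows the cup mouth at (286,134), ahead of the fingers, and the path to it is clear.

>>> {"api": "move_arm", "payload": {"offset": [[15,7,26],[15,7,26],[15,7,26],[15,7,22],[0,0,0],[0,0,0]], "dr": [[0,-0.7,-1],[0,-0.7,-1],[0,-0.7,-1],[0,-0.7,-1],[0,0,0],[0,0,0]], "fingers": [1,1,1,1,1,1]}}

```text
clock: 3.23
tcp_pos: [0.3915, 0.2855, 0.2853]
orientation: [0.245, 0.934, -0.162, 0.201]
ft_force: [-0.2, -0.4, 0.2]
gripper_width: 0.0877
gripper_force: 0.0
```

```bash
cat > w.py <<'E'
from h import *
import sys
n=sys.argv[1]
d=manip.get_image("wrist");cv2.imwrite(f"pics/{n}.png",d["image"])
h,s_,v=cv2.split(cv2.cvtColor(d["image"],cv2.COLOR_BGR2HSV));K=d["camera_matrix"]
o=((h>3)&(h<20)&(s_>130)&(v>80));o[260:]=0
k,l,st,ce=cv2.connectedComponentsWithStats(o.astype(np.uint8));i=1+st[1:,4].argmax();o=l==i;print("mask",st[i],ce[i])
vv,uu=np.nonzero(o);x=(uu-K[0,2])/K[0,0];y=(vv-K[1,2])/K[1,1];th=np.hypot(x,y)
dirs=np.stack([x/th*np.sin(th),y/th*np.sin(th),np.cos(th)],1)
z=d["depth"][o];g=z>0;P=dirs/dirs[:,2:]*z[:,None];P=(P[g]-d["t"])@d["R"]
s,p,R=now();L=(P-p)@R
np.savez(n,P=P,cam=-d["R"].T@d["t"],**d)
# near rim: highest points along tool -z
t=(P-BAND)@AX;rv=P-BAND-np.outer(t,AX);r=np.linalg.norm(rv,axis=1)
q=np.percentile(t,97);print("rim t",np.percentile(t,[50,80,90,95,98]).round(4))
rim=P[(t>q-.006)];e=rim-BAND;e=e-np.outer(e@AX,AX);
ex=R[:,0];ey=R[:,1];(cx,cy),rad=cv2.minEnclosingCircle((np.stack([e@ex,e@ey],1)*1000).astype(np.float32))
print("rim centre off BAND axis, tool x,y mm",cx,cy,rad,len(rim))
print("tcp off band axis tool xyz mm",(R.T@(p-BAND)*1000).round(1),"axis in tool",(R.T@AX).round(3),"ft",np.round(s["ft_force"],1),s["clock"])
E
python3 w.py w2
python3 - <<'E'
from h import *
plan([(BAND+AX*.125,tool(AX,148))])
E
```

```text
mask [ 228  174   73   81 4551] [263.77719183 214.98461877]
rim t [-0.0034  0.0183  0.0205  0.0211  0.0216]
rim centre off BAND axis, tool x,y mm -0.03414667025208473 0.8411757349967957 25.97866439819336 1102
tcp off band axis tool xyz mm [  -3.5   -2.4 -130.5] axis in tool [ 0.001 -0.001 -1.   ] ft [0.2 0.2 0.3] 3.2833
[3.7, 2.2, 5.5] [-0.08, -0.08, -0.29]
--
q [0.8, 0.29, 1.78, -0.55, 1.22, -0.03] clock 3.2833
```

View pics/w2.png

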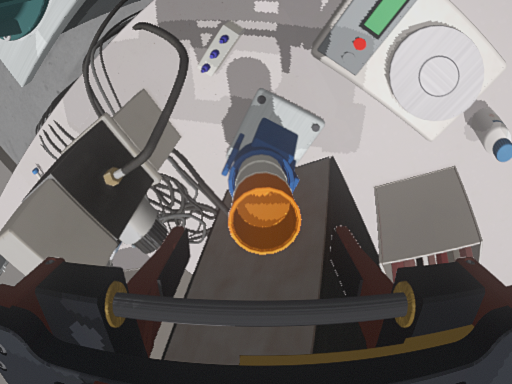

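The cup mouth is centred at about (264,220) in the wrist view, radius 36 px. The measured rim sits within 1 mm of the estimate. I'll check the lean direction from this close view and then descend.

```bash
python3 - <<'E'
from h import *
from scipy.optimize import least_squares
d=np.load("w2.npz");A=d["P"];c=d["cam"]
def ax(p):return np.array([np.sin(p[1])*np.cos(p[0]),np.sin(p[1])*np.sin(p[0]),np.cos(p[1])])
def f(q):
    a=ax(q);w=A-q[2:5];t=w@a;rv=w-np.outer(t,a);r=np.linalg.norm(rv,axis=1);o=(rv*(c-A)).sum(1)>0
    return np.r_[np.where(o,r-.0253,r-.0227),((q[2:5]-BAND)@a)*100,(q[1]-np.pi/6)*.05*W]
for W in(0,100):
    b=least_squares(f,np.r_[az,np.pi/6,BAND],loss="soft_l1",f_scale=.0015);a=ax(b.x);R=now()[2]
    print(np.degrees(b.x[:2]),b.x[2:].round(4),"off tool",(R.T@(b.x[2:]-BAND)*1000).round(1),"axis in tool",(R.T@a).round(3),"inl",(abs(f(b.x)[:-2])<.002).mean())
    t=(A-b.x[2:])@a;print(np.percentile(t,[95,98]))
E
```

```text
[116.01037661  25.19455249] [0.4291 0.2383 0.171 ] off tool [ 1.1  0.4 -0.1] axis in tool [-0.114  0.037 -0.993] inl 0.6771775082690188
[0.02184545 0.02290789]
[114.66941078  28.15235438] [0.4292 0.2379 0.1712] off tool [ 0.8  0.1 -0.1] axis in tool [-0.077  0.074 -0.994] inl 0.6959206174200662
[0.02169804 0.02256968]
```

```bash
python3 - <<'E'
from h import *
A=np.load("w2.npz")["P"];R=now()[2]
for k in range(1):
    c=BAND;n=AX
    for it in range(8):
        t=(A-c)@n;r=np.linalg.norm(A-c-np.outer(t,n),axis=1)
        m=(r>.0225)&(r<.0262)&(t>np.percentile(t,98)-.004)
        Q=A[m];q0=Q.mean(0);u,s,vt=np.linalg.svd(Q-q0);n=vt[2]*np.sign(vt[2][2]);c=q0-n*.0225
    print(m.sum(),"sd",s/np.sqrt(m.sum()),"normal",n,"az",np.degrees(np.arctan2(n[1],n[0])),"tilt",np.degrees(np.arccos(n[2])),"in tool",(R.T@n).round(3))
    rng=np.arctan2((Q-q0)@R[:,1],(Q-q0)@R[:,0]);print(np.histogram(rng,8,(-np.pi,np.pi))[0])
# silhouettes in scene/top: axis plane from orange mask edges + hue
for nm in("scene","top"):
    d=dict(np.load(nm+".npz"));X=pts(d);h,s,v=cv2.split(cv2.cvtColor(d["image"],cv2.COLOR_BGR2HSV))
    # white upper cups: low saturation points near the predicted axis
    t=(X-BAND)@AX;r=np.linalg.norm(X-BAND-t[...,None]*AX,axis=-1)
    m=(t<-.026)&(t>-.055)&(r<.034)&(s<60)&(d["depth"]>0)
    c=-d["R"].T@d["t"];los=BAND-c;los/=np.linalg.norm(los);side=np.cross(los,AX);side/=np.linalg.norm(side)
    for lo in(-.055,-.045,-.035):
        mm=m&(t>lo)&(t<lo+.01);e=(X[mm]-BAND)@side
        if len(e)>5:print(nm,lo,len(e),"lateral mm",np.percentile(e*1000,[5,50,95]).round(1))
    o=(h>3)&(h<20)&(s>130)&(v>80)&(r<.035)
    for lo in(-.02,-.01,0,.01,.02):
        mm=o&(t>lo)&(t<lo+.01);e=(X[mm]-BAND)@side
        print(nm,"or",lo,len(e),np.percentile(e*1000,[3,97]).round(1) if len(e) else "",)
    print("side",side.round(2))
E
```

```text
613 sd [0.01923377 0.01443298 0.00098838] normal [-0.28405003  0.39362044  0.87428744] az 125.8155109503694 tilt 29.039243431085573 in tool [-0.018  0.001 -1.   ]
[119  69  52  81 116  49  41  86]
scene -0.055 40 lateral mm [-18.4   3.2  22.5]
scene -0.045 37 lateral mm [-19.4   3.9  22.5]
scene -0.035 23 lateral mm [-18.8   3.6  23.7]
scene or -0.02 84 [-17.8  18.8]
scene or -0.01 67 [-20.5  17.7]
scene or 0 87 [-22.7  21.1]
scene or 0.01 97 [-24.5  20.8]
scene or 0.02 27 [-24.4  20.2]
side [-0.87 -0.49 -0.08]
top -0.055 29 lateral mm [-25.2  -4.8  17. ]
top -0.045 38 lateral mm [-22.6  -4.7  17.1]
top -0.035 25 lateral mm [-21.9  -0.   20. ]
top or -0.02 75 [-20.2  17.6]
top or -0.01 63 [-20.8  17.5]
top or 0 69 [-19.8  15.1]
top or 0.01 92 [-22.2  19.2]
top or 0.02 33 [-23.7  13.1]
side [0.83 0.56 0.03]
```

The rim plane gives azimuth 126° and tilt 29°, which confirms the axis. Descending.

>>> {"api": "move_arm", "payload": {"offset": [[3.5,3,0],[0,0,15],[0,0,15],[0,0,15],[0,0,15],[0,0,5],[0,0,0],[0,0,0]], "dr": [[0,0,0],[0,0,0],[0,0,0],[0,0,0],[0,0,0],[0,0,0],[0,0,0],[0,0,0]], "fingers": [1,1,1,1,1,1,1,1]}}

```text
clock: 3.95
tcp_pos: [0.4102, 0.2655, 0.2281]
orientation: [0.245, 0.935, -0.16, 0.203]
ft_force: [-0.1, -0.7, 0.6]
gripper_width: 0.0877
gripper_force: 0.0
```

```bash
python3 - <<'E'
from h import *
s,p,R=now();print((R.T@(p-BAND)*1000).round(1),(R.T@AX).round(3),s["ft_force"].round(1),s["qpos"].round(2))
E
```

```text
[  0.7   1.6 -66. ] [ 0.001  0.    -1.   ] [-0.1 -0.7  0.6] [ 0.74  0.36  1.85 -0.6   1.07  0.02]
```

>>> {"api": "move_arm", "payload": {"offset": [[-0.5,-0.5,0],[0,0,0],[0,0,0],[0,0,0],[0,0,0],[0,0,0],[0,0,0],[0,0,0]], "dr": [[0,0,0],[0,0,0],[0,0,0],[0,0,0],[0,0,0],[0,0,0],[0,0,0],[0,0,0]], "fingers": [-1,-1,-1,-1,-1,-1,-1,-1]}}

```text
clock: 4.62
tcp_pos: [0.4095, 0.2642, 0.2274]
orientation: [0.244, 0.935, -0.161, 0.202]
ft_force: [-2.5, -0.4, 5.0]
gripper_width: 0.0504
gripper_force: 29.9
```

>>> {"api": "move_arm", "payload": {"offset": [[0,0,-1],[0,0,-0.5],[0,0,0],[0,0,0]], "dr": [[0,0,0],[0,0,0],[0,0,0],[0,0,0]], "fingers": [-1,-1,-1,-1]}}

```text
clock: 4.95
tcp_pos: [0.409, 0.2647, 0.2283]
orientation: [0.244, 0.935, -0.161, 0.202]
ft_force: [-0.2, -2.9, -0.3]
gripper_width: 0.0501
gripper_force: 29.8
```

```bash
cat > f.py <<'E'
from h import *
s,p,R=now();print("tcp in tool/band",(R.T@(p-BAND)*1000).round(1),"rise",((p-BAND)@AX*1000).round(1),"F tool",(R.T@s["ft_force"]).round(1),"M",(R.T@s["moment"]).round(2),"w",s["gripper_width"],"xaz",np.degrees(np.arctan2(R[1,0],R[0,0])).round(1),"q",s["qpos"].round(2),s["clock"])
E
python3 f.py
```

```text
tcp in tool/band [  1.3   0.2 -66.3] rise 66.3 F tool [-0.9 -2.5  1.4] M [ 0.28 -0.    0.1 ] w 0.05009863640242938 xaz 153.9 q [ 0.74  0.36  1.85 -0.6   1.07  0.01] 4.95
```

>>> {"api": "move_arm", "payload": {"offset": [[0,0,-1],[0,0,0],[0,0,0],[0,0,0],[0,0,0]], "dr": [[0,0,0],[0,0,-2],[0,0,-2],[0,0,-2],[0,0,0]], "fingers": [-1,-1,-1,-1,-1]}}

```text
clock: 5.37
tcp_pos: [0.4089, 0.265, 0.2292]
orientation: [0.194, 0.946, -0.172, 0.193]
ft_force: [0.5, -3.8, -2.0]
gripper_width: 0.05
gripper_force: 29.8
```

```bash
python3 f.py
```

```text
tcp in tool/band [  1.1   0.3 -67.2] rise 67.2 F tool [-0.8 -2.5  3.4] M [ 0.38 -0.16  0.02] w 0.05001461400796239 xaz 160.5 q [ 0.74  0.36  1.85 -0.6   1.07 -0.09] 5.3667
```

>>> {"api": "move_arm", "payload": {"offset": [[0,0,-0.5],[0,0,0],[0,0,0],[0,0,0],[0,0,0],[0,0,0]], "dr": [[0,0,-3],[0,0,-3],[0,0,-3],[0,0,-3],[0,0,0],[0,0,0]], "fingers": [-1,-1,-1,-1,-1,-1]}}

```text
clock: 5.87
tcp_pos: [0.4086, 0.265, 0.2294]
orientation: [0.095, 0.961, -0.191, 0.174]
ft_force: [2.6, -5.2, -3.6]
gripper_width: 0.0501
gripper_force: 29.8
```

```bash
python3 f.py
```

```text
tcp in tool/band [  1.2   0.4 -67.5] rise 67.5 F tool [-1.7 -2.9  6. ] M [ 0.26 -0.1   0.05] w 0.05006688872647126 xaz 172.8 q [ 0.74  0.36  1.85 -0.6   1.08 -0.3 ] 5.8667
```

>>> {"api": "move_arm", "payload": {"offset": [[0,0,0],[0,0,0],[0,0,0],[0,0,0],[0,0,0],[0,0,0]], "dr": [[0,0,-3],[0,0,-3],[0,0,-3],[0,0,-3],[0,0,0],[0,0,0]], "fingers": [-1,-1,-1,-1,-1,-1]}}

```text
clock: 6.37
tcp_pos: [0.4086, 0.2652, 0.2298]
orientation: [-0.005, 0.966, -0.208, 0.154]
ft_force: [-0.7, -4.3, 0.9]
gripper_width: 0.0503
gripper_force: 29.9
```

```bash
python3 f.py
```

```text
tcp in tool/band [  1.    0.6 -67.9] rise 67.9 F tool [ 0.7 -4.4  0.7] M [0.61 0.14 0.1 ] w 0.05029034895228502 xaz -175.6 q [ 0.74  0.36  1.85 -0.6   1.08 -0.51] 6.3667
```

>>> {"api": "move_arm", "payload": {"offset": [[0,0,0],[0,0,-1],[0,0,-1],[0,0,-1],[0,0,0]], "dr": [[0,0,-3],[0,0,-2],[0,0,0],[0,0,0],[0,0,0]], "fingers": [-1,-1,-1,-1,-1]}}

```text
clock: 6.78
tcp_pos: [0.4079, 0.2671, 0.2325]
orientation: [-0.047, 0.965, -0.214, 0.145]
ft_force: [-1.4, -3.2, -1.1]
gripper_width: 0.0501
gripper_force: 29.9
```

```bash
python3 f.py
```

```text
tcp in tool/band [  0.5   1.4 -71.3] rise 71.3 F tool [ 2.1 -2.4  1.8] M [0.41 0.25 0.03] w 0.05010290882637073 xaz -170.9 q [ 0.75  0.35  1.85 -0.6   1.08 -0.6 ] 6.7833
```

It's free: it rose with only about 2 N. Pulling it out along the axis.

>>> {"api": "move_arm", "payload": {"offset": [[0,0,-2],[0,0,-2],[0,0,-2],[0,0,-2],[0,0,-2],[0,0,0]], "dr": [[0,0,0],[0,0,0],[0,0,0],[0,0,0],[0,0,0],[0,0,0]], "fingers": [-1,-1,-1,-1,-1,-1]}}

```text
clock: 7.28
tcp_pos: [0.405, 0.2713, 0.2416]
orientation: [-0.048, 0.965, -0.214, 0.145]
ft_force: [-1.5, -2.0, 1.8]
gripper_width: 0.0502
gripper_force: 29.9
```

```bash
python3 f.py
```

```text
tcp in tool/band [  0.2   1.5 -81.6] rise 81.6 F tool [ 1.3 -2.6 -1.2] M [0.21 0.19 0.05] w 0.0502369102119435 xaz -170.8 q [ 0.76  0.34  1.83 -0.59  1.11 -0.61] 7.2833
```

>>> {"api": "move_arm", "payload": {"offset": [[0,0,-4],[0,0,-5],[0,0,-5],[0,0,-5],[0,0,-6],[0,0,-8],[0,0,-10],[0,0,-10]], "dr": [[0,0,0],[0,0,0],[0,0,0],[0,0,0],[0,0,0],[0,0,0],[0,0,0],[0,0,0]], "fingers": [-1,-1,-1,-1,-1,-1,-1,-1]}}

```text
clock: 7.95
tcp_pos: [0.3887, 0.2925, 0.2879]
orientation: [-0.048, 0.965, -0.214, 0.144]
ft_force: [-0.5, 0.6, -0.7]
gripper_width: 0.0498
gripper_force: 29.8
```

```bash
python3 f.py; python3 - <<'E'
from h import *
d=manip.get_image("scene");np.savez("scene2",**d);cv2.imwrite("pics/s2.png",cv2.resize(d["image"][90:300,180:390],(600,600)))
PAN=np.array([.4328,.403,.05]);Rp=tool(np.array([0,0,1.]),190)
plan([(PAN+[0,0,.0665+.0613+.10],Rp)])
E
```

```text
tcp in tool/band [   0.6    1.3 -135.2] rise 135.2 F tool [0.5 0.9 0.2] M [-0.28  0.    0.08] w 0.04975796306005114 xaz -170.8 q [ 0.81  0.29  1.77 -0.55  1.23 -0.63] 7.95
[-11.1, 20.5, -4.0] [-5.22, 2.93, -0.84]
[-11.2, 20.7, -2.7] [-5.22, 2.93, -0.84]
[-11.4, 20.7, -1.4] [-5.22, 2.93, -0.84]
[-11.7, 20.6, -0.1] [-5.22, 2.93, -0.84]
[-12.0, 20.4, 1.1] [-5.22, 2.93, -0.84]
--
q [0.81, 0.29, 1.77, -0.55, 1.23, -0.63] clock 8.0
```

View pics/s2.png

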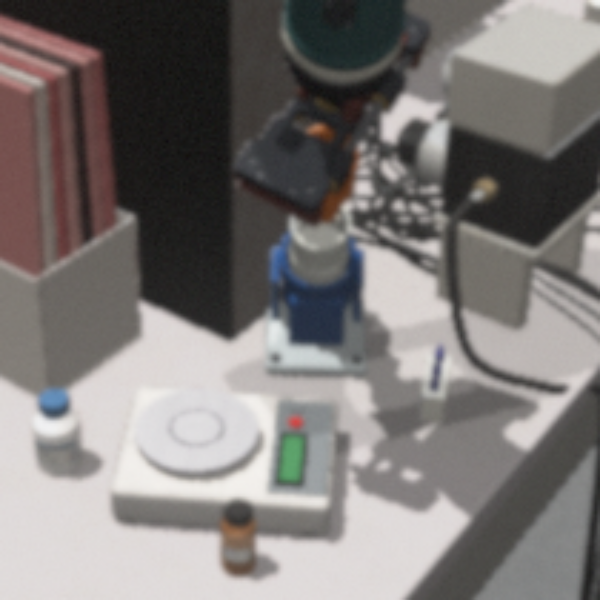

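The cup is out and held (orange at about (345,170) in the crop). The white cups are still in the blue stand, and the vial, bottle and block are undisturbed. Moving over the pan and uprighting the cup.

>>> {"api": "move_arm", "payload": {"offset": [[-8,14,-14],[-11,20,-6],[-11,20,-2],[-12,20,0],[-12,20,1],[0,9,2],[0,0,0],[0,0,0]], "dr": [[-5.2,2.9,-0.8],[-5.2,2.9,-0.8],[-5.2,2.9,-0.8],[-5.2,2.9,-0.8],[-5.2,2.9,-0.8],[0,0,0],[0,0,0],[0,0,0]], "fingers": [-1,-1,-1,-1,-1,-1,-1,-1]}}

```text
clock: 8.67
tcp_pos: [0.4238, 0.4061, 0.2871]
orientation: [-0.086, 0.996, -0.003, 0.0]
ft_force: [-0.5, -1.0, -0.2]
gripper_width: 0.0499
gripper_force: 29.8
```

```bash
python3 f.py; cat > pan.py <<'E'
from h import *
import sys
d=manip.get_image("top");X=pts(d);i=d["image"]
s,p,R=now();print("tcp",p.round(4),"z axis",R[:,2].round(4))
g=cv2.cvtColor(i,cv2.COLOR_BGR2HSV);h,sa,v=cv2.split(g)
d2=manip.get_image("scene")
for n,e in(("top",d),("scene",d2)):
    X=pts(e);h,sa,v=cv2.split(cv2.cvtColor(e["image"],cv2.COLOR_BGR2HSV))
    m=(h>3)&(h<20)&(sa>120)&(v>60)&(np.hypot(X[...,0]-p[0],X[...,1]-p[1])<.05)&(X[...,2]<p[2]-.02)
    P=X[m];print(n,len(P),"orange mean",P.mean(0).round(4) if len(P) else "", "z",np.percentile(P[:,2],[2,98]).round(3) if len(P) else "")
    cv2.imwrite(f"pics/{sys.argv[1]}{n}.png",cv2.resize(e["image"][150:320,160:330] if n=="top" else e["image"][130:300,180:350],(400,400)))
a=[cv2.imread(f"pics/{sys.argv[1]}{n}.png") for n in("top","scene")];cv2.imwrite(f"pics/{sys.argv[1]}.png",np.hstack(a))
PAN=np.array([.4328,.403,.05]);plan([(PAN+[0,0,.0665+.0613+.10],tool(np.array([0,0,1.]),190))])
E
python3 pan.py p1
```

```text
tcp in tool/band [ -22.8  166.4 -116.7] rise 169.3 F tool [ 0.7 -0.9  0.2] M [-0.05 -0.14  0.03] w 0.04985065009934844 xaz -170.2 q [ 0.65  0.36  1.56 -0.01  1.23 -1.09] 8.6667
tcp [0.4234 0.406  0.2872] z axis [ 0.001  -0.0061 -1.    ]
top 0 orange mean  z 
scene 571 orange mean [0.4135 0.4103 0.2106] z [0.162 0.244]
[-8.9, -4.7, 9.5] [-0.33, 0.0, -0.13]
--
q [0.65, 0.36, 1.56, -0.01, 1.23, -1.09] clock 8.7667
```

View pics/p1.png

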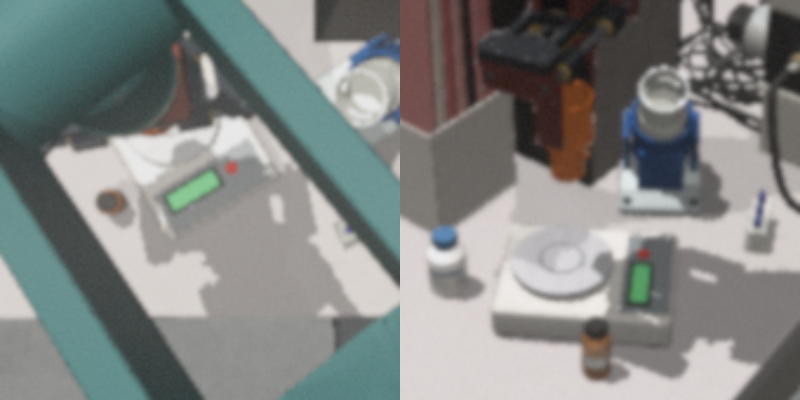

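The cup hangs upright over the pan, with its bottom around z = 0.16. The stand, vial, bottle and block have not moved. Next I'll refine the pan centre and the cup's position in the grip.

```bash
cat > fin.py <<'E'
from h import *
from scipy.optimize import least_squares
for n in("scene","top","w2"):
    d=dict(np.load(n+".npz"))
    if n=="w2":
        K=d["camera_matrix"];vv,uu=np.mgrid[:384,:512];x=(uu-K[0,2])/K[0,0];y=(vv-K[1,2])/K[1,1];th=np.hypot(x,y)+1e-9
        D=np.stack([x/th*np.tan(th),y/th*np.tan(th),np.ones_like(x)],-1);X=(D*d["depth"][...,None]-d["t"])@d["R"]
    else: X=pts(d)
    q=X[(X[...,2]>.046)&(X[...,2]<.056)&(np.hypot(X[...,0]-.433,X[...,1]-.403)<.062)&(d["depth"]>0)]
    c,r=cv2.minEnclosingCircle((q[:,:2]*1000).astype(np.float32));hx=cv2.convexHull((q[:,:2]*1000).astype(np.float32));e=cv2.fitEllipse(hx)
    print(n,len(q),"z",np.median(q[:,2]).round(4),"mean",q.mean(0).round(4),"circ",np.round(c,1),round(r,1),"ell",np.round(e[0],1),np.round(e[1],1))
d=manip.get_image("scene");X=pts(d);s,p,R=now()
h,sa,v=cv2.split(cv2.cvtColor(d["image"],cv2.COLOR_BGR2HSV))
m=(h>3)&(h<20)&(sa>120)&(v>60)&(np.hypot(X[...,0]-p[0],X[...,1]-p[1])<.05)&(X[...,2]<p[2]-.04)&(d["depth"]>0)
P=X[m];zb=p[2]-.1275
def f(q):
    t=P[:,2]-zb;rr=np.where(t<.04,.0155+t*.15,.0252);return np.hypot(P[:,0]-q[0]-q[2]*(t-.04),P[:,1]-q[1]-q[3]*(t-.04))-rr
b=least_squares(f,[p[0],p[1],0,0],loss="soft_l1",f_scale=.0015);print("cup xy@40mm",b.x[:2].round(4),"minus tcp",((b.x[:2]-p[:2])*1000).round(1),"tilt deg",np.degrees(b.x[2:]).round(1),len(P),"zmin",np.percentile(P[:,2],[.5,2]).round(4),np.abs(b.fun).mean())
print(p)
E
python3 fin.py
```

```text
scene 1015 z 0.0494 mean [0.432  0.4069 0.0494] circ [434.8 405.9] 51.8 ell [433.4 405.7] [ 98.  101.4]
top 1385 z 0.0495 mean [0.4332 0.4025 0.0496] circ [433.5 402.8] 49.8 ell [433.5 402.8] [98.2 99.1]
w2 7127 z 0.0499 mean [0.4308 0.4035 0.0499] circ [434.4 404.2] 50.3 ell [434.  404.3] [99.2 99.7]
cup xy@40mm [0.4256 0.407 ] minus tcp [2.3 0.7] tilt deg [-0.2  5.1] 563 zmin [0.1608 0.1624] 0.0018682142237881278
[0.42328204 0.40626637 0.28745442]
```

```bash
python3 - <<'E'
from h import *
plan([(np.array([.432,.404,.05+.1275+.02]),tool(np.array([0,0,1.]),190),18)])
E
```

```text
[-1.4, -0.5, 15.0] [-0.05, 0.0, -0.02]
[-1.4, -0.6, 15.0] [-0.05, 0.0, -0.02]
[-1.4, -0.6, 15.0] [-0.05, 0.0, -0.02]
[-1.4, -0.6, 15.0] [-0.05, 0.0, -0.02]
[-1.4, -0.6, 15.0] [-0.05, 0.0, -0.02]
[-1.4, -0.6, 15.0] [-0.05, 0.0, -0.02]
--
q [0.65, 0.35, 1.56, -0.0, 1.23, -1.09] clock 8.8167
```

>>> {"api": "move_arm", "payload": {"offset": [[-4,-2,15],[-4,-2,15],[0,0,15],[0,0,15],[0,0,15],[0,0,13],[0,0,0],[0,0,0]], "dr": [[-0.3,0,0],[0,0,0],[0,0,0],[0,0,0],[0,0,0],[0,0,0],[0,0,0],[0,0,0]], "fingers": [-1,-1,-1,-1,-1,-1,-1,-1]}}

```text
clock: 9.48
tcp_pos: [0.4322, 0.4039, 0.1993]
orientation: [-0.086, 0.996, 0.0, -0.0]
ft_force: [0.0, 1.0, -0.4]
gripper_width: 0.0501
gripper_force: 29.8
```

```bash
python3 fin.py | tail -2;python3 f.py; python3 - <<'E'
from h import *
d=manip.get_image("wrist");e=manip.get_image("scene")
cv2.imwrite("pics/p2.png",np.hstack([cv2.resize(d["image"],(400,300)),cv2.resize(e["image"][165:285,180:340],(400,300))]))
plan([(np.array([.432,.404,.05+.1275+.004]),tool(np.array([0,0,1.]),190),18)])
E
```

```text
cup xy@40mm [0.4349 0.4061] minus tcp [2.  1.8] tilt deg [-1.   3.6] 416 zmin [0.0718 0.0745] 0.0016519875237925494
[0.43284697 0.40429445 0.20008814]
tcp in tool/band [-31.5 163.9 -28.3] rise 90.4 F tool [0.4 0.1 0.7] M [-0.05 -0.22 -0.01] w 0.05006694844324457 xaz -170.2 q [ 0.63  0.45  1.64  0.    1.05 -1.11] 9.5333
[0.8, -0.2, 9.6] [0.08, 0.07, -0.09]
[0.8, -0.2, 9.6] [0.08, 0.07, -0.09]
--
q [0.63, 0.45, 1.64, 0.0, 1.05, -1.11] clock 9.6333
```

View pics/p2.png

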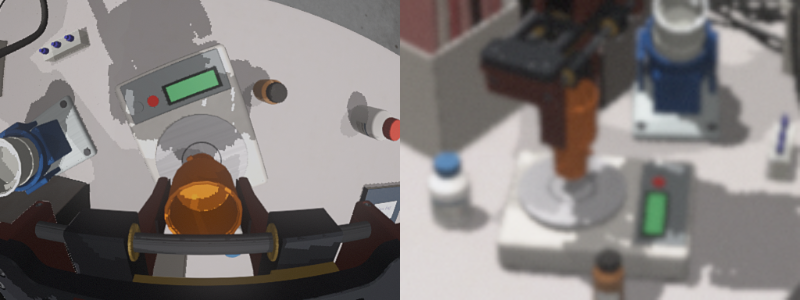

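The wrist view shows the cup gripped and upright. In the scene crop its bottom at (572,178) hangs just above the ring at (573,188). Lowering it.

>>> {"api": "move_arm", "payload": {"offset": [[1,0,6],[0,0,5],[0,0,4],[0,0,3],[0,0,1],[0,0,1],[0,0,0],[0,0,0]], "dr": [[0,0,0],[0,0,0],[0,0,0],[0,0,0],[0,0,0],[0,0,0],[0,0,0],[0,0,0]], "fingers": [-1,-1,-1,-1,-1,-1,-1,-1]}}

```text
clock: 10.3
tcp_pos: [0.4324, 0.4042, 0.1796]
orientation: [-0.085, 0.996, 0.001, 0.0]
ft_force: [0.8, -1.0, 0.4]
gripper_width: 0.05
gripper_force: 29.8
```

```bash
python3 f.py; python3 -c "
from h import *
print(now()[1])"
```

```text
tcp in tool/band [-30.9 163.9  -7.7] rise 72.8 F tool [-0.6 -1.1 -0.4] M [ 0.01 -0.06 -0.04] w 0.0499508940157029 xaz -170.2 q [ 0.63  0.48  1.66  0.    1.   -1.11] 10.3
[0.4323797  0.40420652 0.17964648]
```

>>> {"api": "move_arm", "payload": {"offset": [[0,0,0.5],[0,0,0.5],[0,0,0],[0,0,0]], "dr": [[0,0,0],[0,0,0],[0,0,0],[0,0,0]], "fingers": [-1,-1,-1,-1]}}

```text
clock: 10.63
tcp_pos: [0.4326, 0.4042, 0.1795]
orientation: [-0.085, 0.996, 0.001, 0.001]
ft_force: [-1.7, -1.4, 7.9]
gripper_width: 0.0502
gripper_force: 29.9
```

>>> {"api": "move_arm", "payload": {"offset": [[0,0,0.5],[0,0,0],[0,0,0]], "dr": [[0,0,0],[0,0,0],[0,0,0]], "fingers": [-1,-1,-1]}}

```text
clock: 10.88
tcp_pos: [0.4327, 0.4043, 0.1795]
orientation: [-0.085, 0.996, 0.001, 0.001]
ft_force: [-1.6, -3.0, 10.5]
gripper_width: 0.0506
gripper_force: 29.9
```

It's touching the pan at about 10 N. I'll ease off, then open gently.

>>> {"api": "move_arm", "payload": {"offset": [[0,0,-0.6],[0,0,-0.4],[0,0,0]], "dr": [[0,0,0],[0,0,0],[0,0,0]], "fingers": [-1,-1,-1]}}

```text
clock: 11.13
tcp_pos: [0.4325, 0.4042, 0.1796]
orientation: [-0.085, 0.996, 0.001, 0.001]
ft_force: [-1.1, -1.4, 5.9]
gripper_width: 0.0499
gripper_force: 29.9
```

>>> {"api": "move_arm", "payload": {"offset": [[0,0,0],[0,0,0],[0,0,0],[0,0,0],[0,0,0],[0,0,0],[0,0,0],[0,0,0]], "dr": [[0,0,0],[0,0,0],[0,0,0],[0,0,0],[0,0,0],[0,0,0],[0,0,0],[0,0,0]], "fingers": [0.2,0.25,0.35,0.45,0.6,0.8,1,1]}}

```text
clock: 11.8
tcp_pos: [0.4323, 0.4041, 0.179]
orientation: [-0.085, 0.996, 0.001, 0.0]
ft_force: [-0.1, -1.1, -0.2]
gripper_width: 0.086
gripper_force: 0.0
```

```bash
python3 f.py; python3 - <<'E'
from h import *
d=manip.get_image("wrist");e=manip.get_image("scene")
cv2.imwrite("pics/p3.png",np.hstack([cv2.resize(d["image"],(400,300)),cv2.resize(e["image"][165:285,180:340],(400,300))]))
E
```

```text
tcp in tool/band [-30.8 163.8  -7.2] rise 72.3 F tool [ 0.3 -1.   0.2] M [-0.05 -0.09 -0.02] w 0.0859800608601162 xaz -170.2 q [ 0.63  0.48  1.66  0.    1.   -1.11] 11.8
```

View pics/p3.png

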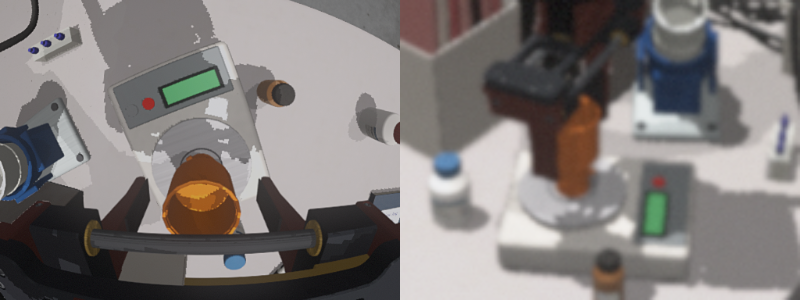

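The cup stands free and upright on the ring at (575,190), with the fingers open on both sides. Withdrawing straight up.

>>> {"api": "move_arm", "payload": {"offset": [[0,0,-5],[0,0,-12],[0,0,-20],[0,0,-25],[0,0,-25],[0,0,-30],[0,0,-30],[0,0,0]], "dr": [[0,0,0],[0,0,0],[0,0,0],[0,0,0],[0,0,0],[0,0,0],[0,0,0],[0,0,0]], "fingers": [1,1,1,1,1,1,1,1]}}

```text
clock: 12.57
tcp_pos: [0.4344, 0.4055, 0.333]
orientation: [-0.085, 0.996, 0.004, 0.005]
ft_force: [1.5, 0.3, 1.1]
gripper_width: 0.0879
gripper_force: 0.0
```

>>> {"api": "move_arm", "payload": {"offset": [[0,0,0],[0,0,0],[0,0,0],[0,0,0]], "dr": [[0,0,0],[0,0,0],[0,0,0],[0,0,0]], "fingers": [1,1,1,1]}}

```text
clock: 12.9
tcp_pos: [0.4315, 0.4033, 0.3245]
orientation: [-0.085, 0.996, 0.0, -0.001]
ft_force: [0.1, 0.5, 0.4]
gripper_width: 0.0878
gripper_force: 0.0
```

```bash
sed -i 's/p\[2\]-.04)/.2)/; s/zb=p\[2\]-.1275/zb=.05/' fin.py; python3 fin.py|tail -2; python3 - <<'E'
from h import *
d=manip.get_image("wrist");e=manip.get_image("scene")
cv2.imwrite("pics/p4.png",np.hstack([cv2.resize(d["image"],(400,300)),cv2.resize(e["image"][165:285,180:340],(400,300))]))
E
```

```text
cup xy@40mm [0.434  0.4039] minus tcp [2.4 0.5] tilt deg [-2.4  2. ] 655 zmin [0.0546 0.0566] 0.0017519628352279813
[0.43164482 0.40336289 0.32460464]
```

View pics/p4.png

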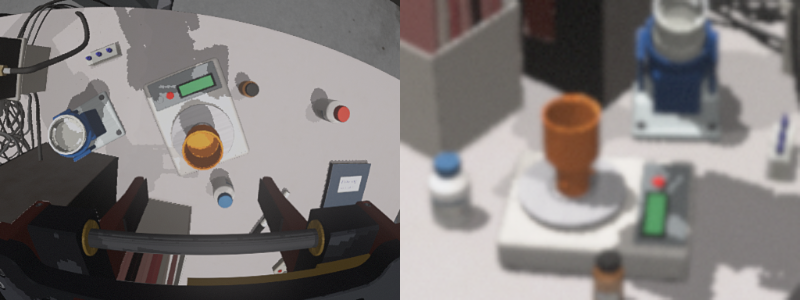

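The cup stands upright at (0.434, 0.404), on the pan centre. Everything else is in place and the gripper is clear.

```bash
python3 -c "
from plant import manip
print(manip.job_done())"
```

```text
the job is handed in; nothing more can be done
None
```

The orange cup came free with a twist of about 30° and a pull of about 6 N at most; it now stands upright in the middle of the balance pan (within 1 mm by camera). The white cups, vial, bottle and block stayed put, and the job is handed in at about 13 s on the clock.

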